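# Hang the inspection camera still over the green board

### The job

The inspection camera hangs parked at the left end of its bench rail, its brass pin standing in the yellow cradle. Move it along the rail by the orange trolley handle only, never touching the camera or its arm and never letting it swing wildly, until it hangs centred and still over the green circuit board, keep it there for at least three seconds for the picture, then let go of the handle and leave it hanging still over that board. Do not disturb the things lying on the bench.

Things in the scene. Friction and masses are not known exactly. Their poses are not given: they have to be found in the camera images.
- gantry: fixed low gantry on the bench: aluminium rail 30 x 30 mm, 860 mm long, its axis 300 mm above the bench, on two posts. Origin on the bench under the middle of the rail; +y runs along the rail to the parking end (the robot's left), so the trolley travels towards gantry -y. It stands turned a little, differently each time, and the boards with it.
- trolley (a joint): travel of the blue trolley, m: about 0 parked (-0.012 to 0.012 at the start), growing as it moves away from the parking end (gantry -y); end stops at -0.03 and 0.56. At 0 its middle is at gantry y = +0.26. About 1.5 N of friction and 2 N s/m of drag; it stays where it is left; mass 0.15 kg.
- handle (a point): middle of the grip of the orange trolley handle, a fixed upright block on the trolley 34 mm (across the rail) x 20 mm (along the rail) x 60 mm tall, on the robot's side of the rail, 100 mm from the rail axis. The point lies 320 mm above the bench, the handle's top 340 mm, its foot 280 mm. Grasp it from above with the fingers closing along the rail.
- pivot (a point): the pivot pin on the trolley on which the camera arm hangs, 300 mm above the bench, 45 mm from the rail axis on the side away from the robot. It moves with the trolley.
- camera (a joint): swing angle of the hanging camera unit about the pivot, rad: 0 plumb, positive when the lens swings towards growing trolley travel. Nearly frictionless (some 40 s to fade to a third), period about 1.5 s (4.2 rad/s, as a simple pendulum of 0.56 m). Nominally 0.7 kg (0.5 to 0.9): white camera, black ring 88 mm wide, steel rod, dark counterweight 52 mm wide 55 to 105 mm above the pivot.
- lens (a point): middle of the underside of the camera's black ring, 239 mm straight below the pivot when plumb. A brass parking pin of 10 mm diameter hangs beside it, 56 mm farther from the robot, and reaches 265 mm below the pivot, i.e. to 35 mm above the bench.
- cradle: yellow parking cradle fixed to the gantry: two lips 12 mm thick, 52 mm tall, 44 mm apart along the rail, the brass pin between them. Origin on the bench midway between the lips. As the trolley is drawn away the lip holds the pin back until the camera leans about 0.3 rad; then the pin slips over the lip and the camera swings freely.
- green_holder: the target: green circuit board 84 x 70 mm in a fixed low holder (110 x 90 mm base, 28 mm tall) standing under the line that the lens travels. Origin on the bench under the board's centre.
- green_chip (a point): top centre of the black chip in the middle of the green board, 27 mm above the bench; the lens must hang straight above it.
- red_holder: an equal holder with a red circuit board, also under the line of the lens; not the target. Which of the two boards is nearer changes.
- multimeter: black multimeter 75 x 130 x 32 mm lying loose on the bench, to be left alone. Origin in the middle of its underside.
- screwdriver_a: screwdriver with a green handle lying loose on the bench, to be left alone.
- screwdriver_b: second screwdriver with a green handle lying loose on the bench, to be left alone.
- phone: black mobile phone 50 x 105 x 14 mm lying loose on the bench, to be left alone. Origin in the middle of its underside.
- flux_jar: small jar 48 mm wide, 50 mm tall, standing loose on the bench, to be left alone. Origin in the middle of its underside.

How it is judged:
By the outcome, as a careful person would: the job done as asked, in the order asked, and still so for the second after the job is handed in, with the robot touching nothing.
It also fails if it takes over 43 s, if anything falls off the work surface, if the arm or the gripper's body presses on something with over 40 N, if the wrist force passes 120 N, or if a joint passes its speed limit or range.

### The arm

A 7-joint arm with a two-finger parallel gripper is mounted at the origin on the work surface. World frame = base frame: x ahead of the robot, y to its left, z up, the work surface at z = 0. Lengths are in m, angles in rad, forces in N, time in s.
With the tool pointing down it reaches from about 0.4 to 0.85 m from the base axis. Payload 4.5 kg.
Tool frame: the origin (TCP) lies on the centre line of the jaws, within the pads' length; the fingertips stand 8 mm ahead of it and the grasp point (between the pads) lies 11 mm behind it (tip_reach is the z of the fingertips in the tool frame, in m); z points along the fingers, y is the direction in which the jaws open and shut (so a half turn about z gives the same grasp; the last joint's range is limited). The gripper opens to 88 mm and grips with 3 to 60 N. Pads are 18 mm wide; open, the fingers measure 123 mm over their backs; the gripper's body (75 mm by 187 mm) begins 45 mm behind the grasp point.
Start: joints at [1.379, 0.689, -0.195, 1.565, 0.157, 0.902, -0.215], TCP at [0.14, -0.609, 0.222] pointing down, gripper open.
Joint ranges: [-3.01, 3.01], [-0.46, 2.08], [-1.47, 1.51], [0.13, 2.56], [-1, 4.14], [0.04, 2.09], [-2.66, 2.66]. Speed limits (rad/s): [2.57, 2.57, 3.14, 3.14, 3.14, 3.14, 3.14].

### API

Orientations are given as a 3x3 rotation matrix whose columns are the frame's x, y, z axes.
In Python, from rig import * gives the robot as it stands. Calls block until the motion is done:
- move_ptp(position, orientation): joint-space move of the TCP to a pose.
- move_l(position, orientation=None, max_speed=0.15, force_limit=None): straight line of the TCP; orientation=None keeps the orientation; max_speed is the mean speed in m/s. With force_limit (N) it stops when the force on the tool has changed by that much, and returns True; else False.
- goto_joints(angles): joint-space move.
- grip(opening): finger opening in m; the grip force is fixed at half the most; returns when the fingers have stopped.
- dwell(seconds).
- ik(position, orientation): joint angles nearest the present ones, or None.
- snapshot(name): name is "scene" or "top"; returns (picture, depth): 480x640x3 uint8, red, green, blue; 480x640 float32, m along the optical axis (not along the pixel's ray), 0 where there is no reading.
- camera_info(name): a dict with "intrinsics" (3x3 intrinsics, pixels), "dist_coeffs" ([k1, k2, p1, p2, k3] as OpenCV has them; the pictures are not rectified), "cam_to_world" (4x4, takes a point from camera to world coordinates). Camera axes: x right, y down, z forward; pixel columns grow to the right and rows downward; lengths in m; the calibration is good to about 2 mm. A picture is of the moment at which its call begins. camera_info takes no time and is no camera call.
A pose or a line that the arm cannot do raises PlanningError and nothing moves.
- finish_job(): hands the job in, once; it reports no verdict.
Readings, each from a call of its own:
- current_clock(): time.
- current_joints(): joint angles.
- current_qd(): joint speeds.
- current_joint_efforts(): joint torques, N m.
- current_eef_pos(): TCP position.
- current_eef_rot(): TCP orientation.
- current_force(): force on the tool from outside, world axes, zero at the start.
- current_ft_torque(): the same for the moment, N m.
- current_finger_gap(): finger opening in m.
Only numpy, scipy, OpenCV 4.12 (cv2) and the standard library are available. Lean on these libraries where they do the work, as an engineer would, in place of code of your own. Each camera call takes 0.05 s, during which the arm holds its last target.

## Working session

There is one attempt and no reset: what is moved stays moved. The work goes in short steps, each a Python script; the robot and the scene stay as the last script left them, time stands still between calls to the robot, and variables do not carry over. Pictures are saved under pics/ and viewed, and the job is handed in when it is done.

```bash
ls; mkdir -p pics
python3 - <<'E'
from rig import *
import cv2,numpy as np
print(current_clock(),current_eef_pos(),current_eef_rot())
for n in("scene","top"):
    p,d=snapshot(n); cv2.imwrite(f"pics/{n}0.png",p[...,::-1]); np.savez(f"pics/{n}0.npz",p=p,d=d); print(camera_info(n))
E
```

```text
pics
0.0 [ 0.13971551 -0.60847909  0.2215042 ] [[ 9.74610258e-01  2.23907466e-01 -5.39090607e-04]
 [ 2.23908082e-01 -9.74608596e-01  1.80417970e-03]
 [-1.21433034e-04 -1.87907879e-03 -9.99998227e-01]]
{'intrinsics': array([[540.88066682,   0.        , 329.30388983],
       [  0.        , 540.88066682, 239.05878267],
       [  0.        ,   0.        ,   1.        ]]), 'dist_coeffs': array([-0.13071469,  0.        ,  0.        ,  0.        ,  0.        ]), 'cam_to_world': array([[ 4.13005003e-01,  7.51808698e-01, -5.14014153e-01,
         1.17170729e+00],
       [ 9.10728557e-01, -3.41309738e-01,  2.32553559e-01,
        -2.84706102e-01],
       [-6.02247141e-04, -5.64173151e-01, -8.25656280e-01,
         1.18056992e+00],
       [ 0.00000000e+00,  0.00000000e+00,  0.00000000e+00,
         1.00000000e+00]])}
{'intrinsics': array([[444.31923786,   0.        , 324.97238244],
       [  0.        , 444.31923786, 238.85655794],
       [  0.        ,   0.        ,   1.        ]]), 'dist_coeffs': array([-0.00379946,  0.        ,  0.        ,  0.        ,  0.        ]), 'cam_to_world': array([[-1.25611890e-02, -9.82768927e-01,  1.84411095e-01,
         4.11899808e-01],
       [-9.99920938e-01,  1.22389288e-02, -2.88571028e-03,
        -1.37864882e-02],
       [ 5.78992140e-04, -1.84432763e-01, -9.82844963e-01,
         1.05895578e+00],
       [ 0.00000000e+00,  0.00000000e+00,  0.00000000e+00,
         1.00000000e+00]])}
```

View pics/scene0.png

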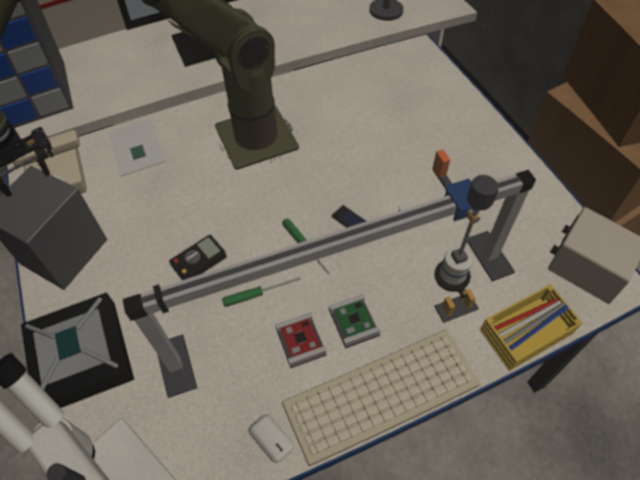

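View pics/top0.png

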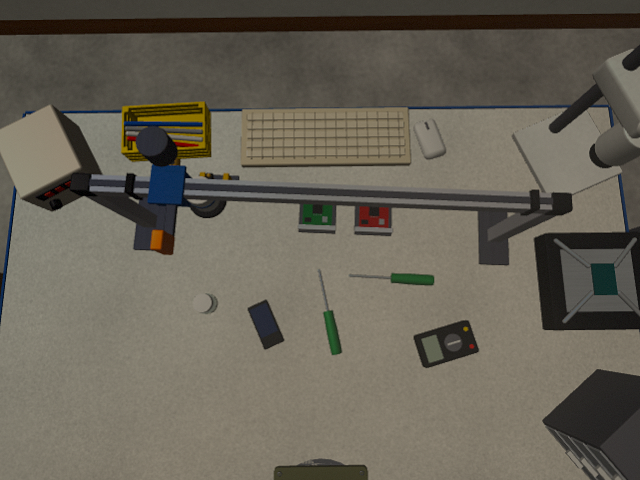

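The top view shows the blue trolley at about (168,186), the orange handle at (160,242), the green board at (318,215), the red board at (375,217), and the rail running from (80,184) to (565,203). Green is the nearer board.

```bash
cat > h.py <<'E'
import numpy as np,cv2
from rig import camera_info
def cloud(n,d):
    c=camera_info(n);K=c["intrinsics"];T=c["cam_to_world"]
    v,u=np.mgrid[0:480,0:640]
    r=cv2.undistortPoints(np.stack([u,v],-1).reshape(-1,1,2).astype(float),K,c["dist_coeffs"]).reshape(480,640,2)
    P=np.dstack([r*d[...,None],d])
    W=P@T[:3,:3].T+T[:3,3]; W[d==0]=np.nan
    return W
E
python3 - <<'E'
from h import *
for n in("top","scene"):
    z=np.load(f"pics/{n}0.npz");p=z["p"].astype(int);W=cloud(n,z["d"]);hsv=cv2.cvtColor(z["p"],cv2.COLOR_RGB2HSV).astype(int)
    Z=W[...,2]
    def rep(name,m):
        k=np.argwhere(m)
        if len(k)<3: print(n,name,len(k));return
        w=W[m];print(n,name,len(w),"px",k[:,::-1].mean(0).round(1),"med",np.median(w,0).round(4),"mean",w.mean(0).round(4),"lo",np.percentile(w,3,0).round(3),"hi",np.percentile(w,97,0).round(3))
    H,S,V=hsv[...,0],hsv[...,1],hsv[...,2]
    rep("orange",(H<14)&(S>150)&(Z>.27)&(Z<.36))
    rep("orange top",(H<14)&(S>150)&(Z>.333)&(Z<.35))
    rep("blue",(H>100)&(H<130)&(S>130)&(Z>.25)&(Z<.4))
    g=(H>45)&(H<85)&(S>90)&(Z>.015)&(Z<.04)&(W[...,0]>.4); rep("green",g&(W[...,0]>.35))
    rep("red",((H<8)|(H>172))&(S>130)&(Z>.015)&(Z<.04)&(W[...,0]>.4))
    rail=(Z>.305)&(Z<.325)&(S<60)&(W[...,0]>.3)&(W[...,0]<.7); rep("rail",rail)
    w=W[rail]; 
    q=w[np.abs(w[:,0]-np.median(w[:,0]))<.06]; f=np.polyfit(q[:,1],q[:,0],1); print(f, np.percentile(q[:,1],[0.5,99.5]))
    for nm,(x0,x1) in {}.items(): pass
E
python3 - <<'E'
import cv2
a=cv2.imread('pics/top0.png');cv2.imwrite('pics/topc.png',cv2.resize(a[90:270,60:400],None,fx=2.3,fy=2.3,interpolation=3))
a=cv2.imread('pics/scene0.png');cv2.imwrite('pics/scenec.png',cv2.resize(a[130:370,260:560],None,fx=2.5,fy=2.5,interpolation=3))
E
```

```text
top orange 282 px [163.9 241.7] med [0.546  0.2518 0.3186] mean [0.5495 0.2573 0.3177] lo [0.533 0.25  0.291] hi [0.637 0.316 0.341]
top orange top 70 px [161.6 240.8] med [0.5466 0.2523 0.338 ] mean [0.5473 0.2537 0.338 ] lo [0.534 0.25  0.334] hi [0.565 0.265 0.342]
top blue 1411 px [166.6 185.1] med [0.647  0.2546 0.3252] mean [0.6474 0.2556 0.324 ] lo [0.617 0.227 0.302] hi [0.681 0.284 0.328]
top green 964 px [357.5 257.2] med [ 0.516  -0.0274  0.0246] mean [ 0.5627 -0.092   0.0244] lo [ 0.406 -0.26   0.019] hi [0.688 0.033 0.029]
top red 501 px [349.  207.9] med [ 0.6604 -0.1227  0.0252] mean [ 0.681  -0.0742  0.0257] lo [ 0.636 -0.165  0.021] hi [0.846 0.336 0.034]
top rail 8344 px [333.9 192.5] med [ 0.6324 -0.043   0.3164] mean [ 0.633  -0.0319  0.3162] lo [ 0.603 -0.42   0.309] hi [0.666 0.401 0.32 ]
[0.05539674 0.63475799] [-0.43757826  0.42176901]
scene orange 138 px [443.1 160.8] med [0.5641 0.2588 0.3389] mean [0.5595 0.2586 0.3316] lo [0.541 0.252 0.303] hi [0.569 0.266 0.343]
scene orange top 89 px [442.7 156.7] med [0.5551 0.2588 0.34  ] mean [0.555  0.2587 0.34  ] lo [0.54  0.252 0.336] hi [0.568 0.266 0.343]
scene blue 508 px [29.7 34.6] med [-0.4925 -0.5791  0.277 ] mean [-0.4587 -0.5567  0.2788] lo [-0.5   -0.63   0.252] hi [-0.48  -0.539  0.31 ]
scene green 756 px [310.2 304.8] med [ 0.6569 -0.0249  0.0242] mean [ 0.6046 -0.0806  0.0241] lo [ 0.409 -0.259  0.018] hi [0.714 0.031 0.029]
scene red 695 px [330.  334.7] med [ 0.6792 -0.1257  0.0249] mean [ 0.6985 -0.0677  0.0257] lo [ 0.639 -0.167  0.02 ] hi [0.851 0.351 0.037]
scene rail 6194 px [307.  248.6] med [ 0.6351 -0.1008  0.3158] mean [ 0.636  -0.0787  0.3153] lo [ 0.606 -0.427  0.307] hi [0.669 0.396 0.32 ]
[0.05501756 0.64033545] [-0.44181866  0.41995639]
```

View pics/topc.png

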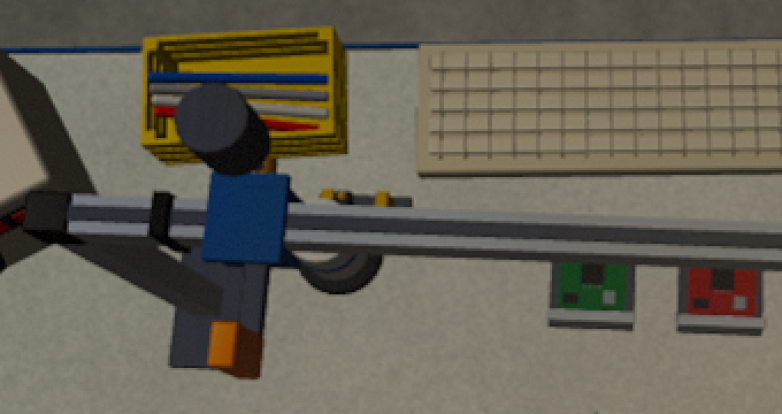

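View pics/scenec.png

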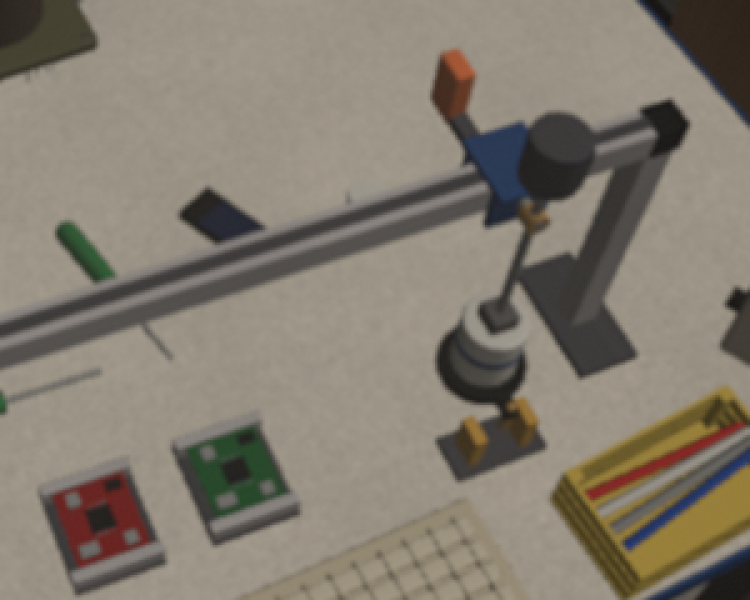

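```bash
cat >> h.py <<'E'
O=np.array([.637,-.0095]);th=-.0552
EX=np.array([np.cos(th),np.sin(th)]);EY=np.array([-np.sin(th),np.cos(th)])
def gan(W): 
    q=W[...,:2]-O
    return np.dstack([q@EX,q@EY,W[...,2]]) if W.ndim==3 else np.c_[q@EX,q@EY,W[:,2]]
def lensmask(G):
    return (G[...,2]>.068)&(G[...,2]<.19)&(G[...,0]>-.02)&(G[...,0]<.12)&(abs(G[...,1])<.38)
def bobpts(G):  # all hanging camera points
    return G[lensmask(G)]
E
python3 - <<'E'
from h import *
for n in("top","scene"):
    z=np.load(f"pics/{n}0.npz");p=z["p"];G=gan(cloud(n,z["d"]));hsv=cv2.cvtColor(p,cv2.COLOR_RGB2HSV).astype(int)
    H,S,V=hsv[...,0],hsv[...,1],hsv[...,2]
    g=(H>45)&(H<85)&(S>90)&(G[...,2]>.015)&(G[...,2]<.035)&(G[...,0]>.0)&(G[...,0]<.11)
    b=G[g];print(n,"green ext",b.min(0).round(4),b.max(0).round(4),len(b))
    # chip: dark, inside the green bbox
    m=(V<75)&(G[...,2]>.018)&(G[...,2]<.036)&(abs(G[...,0]-.045)<.02)&(abs(G[...,1]-np.median(b[:,1]))<.03)
    b=G[m];print("chip",len(b),np.argwhere(m)[:,::-1].mean(0).round(1),b.mean(0).round(4),b.min(0).round(4),b.max(0).round(4))
    m=(H<14)&(S>150)&(G[...,2]>.334)&(G[...,2]<.346);b=G[m];print("handle top",b.mean(0).round(4),b.min(0).round(4),b.max(0).round(4))
    m=(H<14)&(S>150)&(G[...,2]>.29)&(G[...,2]<.346)&(abs(G[...,0]+.1)<.03);b=G[m];print("handle",b.min(0).round(4),b.max(0).round(4))
    m=(H>100)&(H<130)&(S>130)&(G[...,2]>.30)&(abs(G[...,0])<.08)&(G[...,2]<.4);b=G[m];print("blue",np.percentile(b,[1,99],0).round(4))
    m=(H>15)&(H<30)&(S>120)&(G[...,2]>.035)&(G[...,2]<.06)&(abs(G[...,0]-.1)<.05)&(abs(G[...,1]-.26)<.06);b=G[m];print("cradle",len(b),b.min(0).round(3) if len(b) else'',b.max(0).round(3) if len(b) else '')
    if n=="scene":
        for lo,hi in((.06,.075),(.075,.09),(.09,.11),(.11,.13),(.13,.16),(.16,.2),(.2,.25),(.35,.40),(.395,.42)):
            m=(G[...,2]>lo)&(G[...,2]<hi)&(G[...,0]>.02)&(G[...,0]<.12)&(abs(G[...,1]-.26)<.09)
            b=G[m]
            if len(b): print(lo,len(b),b.mean(0).round(4),b.min(0).round(4),b.max(0).round(4))
E
python3 - <<'E'
from h import *
from rig import *
R=np.c_[np.r_[np.array([EX[0],EX[1],0])],np.r_[-EY,0],[0,0,-1]]
print(np.linalg.det(R))
for gy in (.28,.26,.15,.0,-.05):
    for s in (1,-1):
        Rs=R@np.diag([s,s,1])
        for z in(.313,.45):
            q=ik(np.r_[O-.1*EX+gy*EY,z],Rs); print(gy,s,z,None if q is None else np.round(q,2))
print(ik([.14,-.609,.45],current_eef_rot()))
E
```

```text
top green ext [ 0.004  -0.0212  0.0174] [0.0537 0.048  0.0311] 419
chip 288 [316.2 209.8] [0.0393 0.015  0.0255] [ 0.0253 -0.0153  0.0189] [0.0544 0.0446 0.0326]
handle top [-0.1042  0.2579  0.3382] [-0.1185  0.2547  0.3343] [-0.086   0.2722  0.343 ]
handle [-0.1187  0.2546  0.2909] [-0.086   0.2723  0.343 ]
blue [[-0.0362  0.2356  0.3114]
 [ 0.0305  0.2951  0.3281]]
cradle 62 [0.097 0.227 0.037] [0.114 0.294 0.055]
scene green ext [ 0.005  -0.0216  0.0195] [0.0812 0.0466 0.0309] 437
chip 347 [354.4 317.7] [0.0442 0.0138 0.0258] [ 0.025  -0.0166  0.0199] [0.0648 0.0431 0.0341]
handle top [-0.0966  0.2632  0.34  ] [-0.1126  0.2559  0.3344] [-0.0828  0.2724  0.3441]
handle [-0.1126  0.2559  0.2985] [-0.0812  0.2724  0.3441]
blue [[-0.0289  0.2399  0.3229]
 [ 0.0308  0.2807  0.3279]]
cradle 168 [0.085 0.225 0.035] [0.117 0.294 0.058]
0.06 217 [0.0717 0.2526 0.0714] [0.021  0.2204 0.0602] [0.1085 0.3077 0.075 ]
0.075 246 [0.0638 0.2499 0.0792] [0.0203 0.2206 0.075 ] [0.1058 0.3051 0.0899]
0.09 118 [0.062  0.2485 0.0997] [0.0251 0.2325 0.0902] [0.0765 0.2846 0.1095]
0.11 136 [0.0616 0.248
[... 975 characters left out ...]
 0.04  0.47 -0.67  1.35  0.29  1.43 -2.24]
0.15 -1 0.313 [ 0.27  0.71 -1.15  1.6   0.67  1.27  0.52]
0.15 -1 0.45 [ 0.31  0.68 -1.39  1.33  0.67  1.65  0.54]
0.0 1 0.313 [ 0.06  0.47 -0.21  1.71  0.11  0.98 -1.82]
0.0 1 0.45 [ 0.22  0.39 -0.48  1.43  0.18  1.36 -1.89]
0.0 -1 0.313 [ 0.52  0.63 -1.04  1.68  0.58  1.17  0.84]
0.0 -1 0.45 [ 0.59  0.57 -1.24  1.41  0.54  1.53  0.89]
-0.05 1 0.313 [ 0.13  0.47 -0.17  1.71  0.09  0.98 -1.71]
-0.05 1 0.45 [ 0.27  0.38 -0.41  1.43  0.15  1.36 -1.77]
-0.05 -1 0.313 [ 0.61  0.63 -1.03  1.68  0.58  1.17  0.94]
-0.05 -1 0.45 [ 0.65  0.54 -1.15  1.41  0.49  1.5   1.04]
[ 1.37914968  0.52836093 -0.21302554  1.16383496  0.1073225   1.46159798
 -0.16236228]
```

```bash
python3 - <<'E'
from h import *
for n in("top","scene"):
    z=np.load(f"pics/{n}0.npz");p=z["p"];c=camera_info(n);G=gan(cloud(n,z["d"]))
    gray=p.max(2)
    V=p.astype(int)
    m=((p.max(2)<62)&(abs(G[...,0]-.045)<.018)&(abs(G[...,1]-.013)<.018)).astype(np.uint8)
    k,l,st,ce=cv2.connectedComponentsWithStats(m)
    for i in range(1,k):
        if st[i,4]>8:
            G2=cloud(n,np.ones((480,640)));T=c["cam_to_world"]
            u,v=ce[i]; r=np.r_[cv2.undistortPoints(np.array([[[u,v]]]),c["intrinsics"],c["dist_coeffs"])[0,0],1]
            d=T[:3,:3]@r; t=(.027-T[2,3])/d[2]; P=T[:3,3]+t*d
            print(n,ce[i].round(1),st[i],gan(P[None]).round(4), P.round(4))
E
python3 - <<'E'
from h import *
from rig import *
t=current_clock()
move_l([.14,-.609,.45],max_speed=.35); print("lift",current_clock()-t);t=current_clock()
goto_joints([-.09,.58,-.84,1.21,.42,1.53,.65]); print("swing",current_clock()-t, current_eef_pos(),gan(current_eef_pos()[None]));print(current_eef_rot().round(3))
E
```

```text
top [317.2 208.5] [310 204  15  10 117] [[0.0421 0.0127 0.027 ]] [0.6797 0.0008 0.027 ]
scene [354.  317.8] [348 312  13  12 107] [[0.0447 0.0123 0.027 ]] [6.823e-01 3.000e-04 2.700e-02]
lift 0.8
swing 3.3333 [0.55094849 0.25149475 0.44845405] [[-0.10032004  0.25584959  0.44845405]]
[[-0.998  0.061 -0.005]
 [ 0.061  0.998 -0.005]
 [ 0.004 -0.005 -1.   ]]
```

Both cameras put the chip at gantry y = 0.0125. The handle and the lens are both at 0.264. I'm descending to grasp.

```bash
cat >> h.py <<'E'
R=np.c_[np.r_[-EX,0],np.r_[EY,0],[0,0,-1]]
HX=-.1
def pos(gy,z=.313): return np.r_[O+HX*EX+gy*EY,z]
E
python3 - <<'E'
from h import *
from rig import *
t=current_clock()
move_l(pos(.264,.42),R,max_speed=.1); print(current_clock()-t)
t=current_clock()
r=move_l(pos(.264),R,max_speed=.1,force_limit=12); print(r,current_clock()-t, gan(current_eef_pos()[None]),current_force().round(2),current_joints().round(2))
p,d=snapshot("scene"); cv2.imwrite("pics/s1.png",p[...,::-1])
E
```

```text
0.4417
False 1.2167000000000003 [[-0.09972906  0.2643886   0.31371988]] [-0.76  0.35 -0.78] [-0.09  0.67 -0.81  1.47  0.5   1.21  0.55]
```

View pics/s1.png

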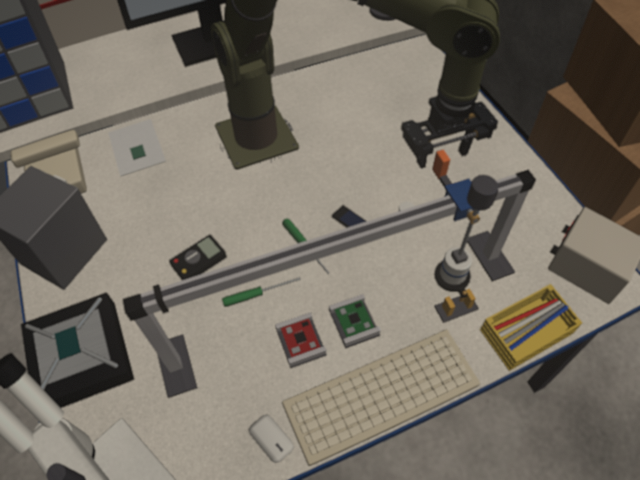

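```bash
cat >> h.py <<'E'
def theta(d,py):
    """lean from scene depth; py = pivot gantry y. + = towards gantry -y"""
    G=gan(cloud("scene",d)); b=G[lensmask(G)&(G[...,0]>.0)&(abs(G[...,1]-py)<.2)]
    if len(b)<100: return np.nan
    # PCA-free: average lean angle of all points about the pivot
    return np.mean(np.arctan2(py-b[:,1],.3-b[:,2]))
E
python3 - <<'E'
from h import *
from rig import *
z=np.load("pics/scene0.npz"); print("bias",theta(z["d"],.264))
t=current_clock()
grip(0.0); print("gap",current_finger_gap(),current_clock()-t,gan(current_eef_pos()[None]),current_force().round(2))
p,d=snapshot("scene"); print("theta",theta(d,.264))
W=gan(cloud("scene",d));hsv=cv2.cvtColor(p,cv2.COLOR_RGB2HSV)
cv2.imwrite("pics/s2.png",p[100:340,300:560,::-1].repeat(2,0).repeat(2,1))
print(current_clock())
E
```

```text
bias 0.050461441420265984
gap 0.019656779503849062 1.0415999999999999 [[-0.10004099  0.26445171  0.31304304]] [ 0.55  1.21 -1.26]
theta 0.059128157076566296
7.0333
```

View pics/s2.png

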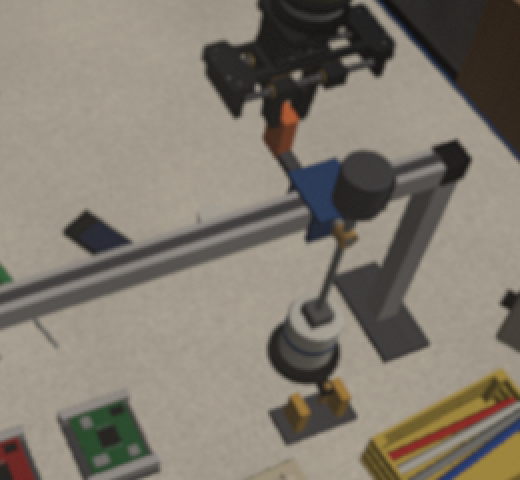

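The handle at crop pixel (285,130) is between the fingers with a 19.7 mm gap, so the grasp is good. Next I pull slowly out of the cradle and track the swing.

```bash
cat >> h.py <<'E'
from scipy.optimize import least_squares
def fit(ts,ys,w=None):
    ts=np.array(ts);ys=np.array(ys);ok=np.isfinite(ys);ts=ts[ok];ys=ys[ok];t0=ts[0]
    f=lambda w:np.c_[np.cos(w*(ts-t0)),np.sin(w*(ts-t0)),np.ones(len(ts))]
    best=None
    for ww in ([w] if w else np.arange(3.9,4.55,.02)):
        c,*_=np.linalg.lstsq(f(ww),ys,rcond=None); r=np.sqrt(np.mean((f(ww)@c-ys)**2))
        if best is None or r<best[0]: best=(r,ww,c)
    return best,t0
def track(n,py):
    from rig import snapshot,current_clock
    T=[];D=[]
    for i in range(n):
        T.append(current_clock()); p,d=snapshot("scene"); D.append(d)
    return T,[theta(d,py) for d in D],p,D
E
python3 - <<'E'
from h import *
from rig import *
t=current_clock()
move_l(pos(.124),R,max_speed=.07); t1=current_clock()
g=gan(current_eef_pos()[None])[0]; print(t,t1,g,current_force().round(2))
T,Y,p,D=track(26,g[1]); np.savez("pics/tr1.npz",T=T,Y=Y)
cv2.imwrite("pics/s3.png",p[...,::-1])
print(np.round(np.array(T)-t1,3).tolist());print(np.round(Y,3).tolist())
b,t0=fit(T,Y);print(b,t0,np.hypot(*b[2][:2]));print(current_clock(),gan(current_eef_pos()[None]))
E
```

```text
7.0333 9.1833 [-0.09989137  0.12398414  0.31302653] [1.33 0.14 0.93]
[0.0, 0.05, 0.1, 0.15, 0.2, 0.25, 0.3, 0.35, 0.4, 0.45, 0.5, 0.55, 0.6, 0.65, 0.7, 0.75, 0.8, 0.85, 0.9, 0.95, 1.0, 1.05, 1.1, 1.15, 1.2, 1.25]
[0.408, 0.438, 0.45, 0.447, 0.427, 0.392, 0.341, 0.277, 0.207, 0.127, 0.042, -0.044, -0.124, -0.199, -0.261, -0.31, -0.344, -0.361, -0.361, -0.344, -0.309, -0.26, -0.198, -0.124, -0.044, 0.04]
(np.float64(0.0017931157485414602), np.float64(4.16), array([0.35832606, 0.19474263, 0.04438447])) 9.1833 0.4078262594952194
10.4833 [[-0.09989237  0.12395794  0.31300614]]
```

View pics/s3.png

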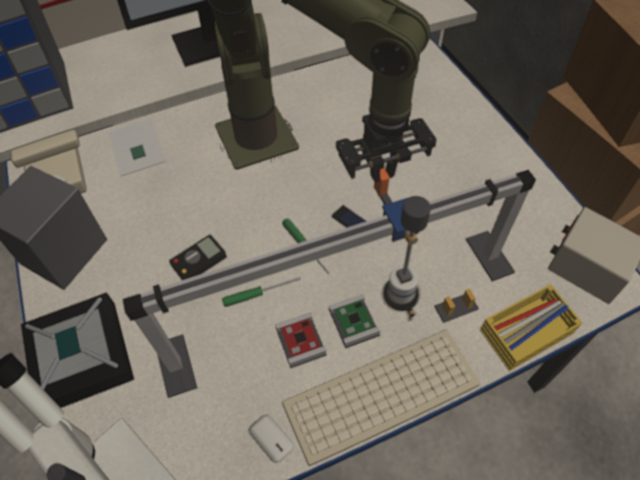

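The camera at (405,288) slipped free and is swinging ±0.41 rad about plumb. Next is a move in travel direction timed at the forward extreme, which takes out swing and also calibrates my motion model.

Run:
```python
from h import *
from rig import *
qs=[];
for s in np.linspace(0,1,7):
    q=ik(pos(.124-.15*s),R); qs.append(q)
print("max joint rate",(np.abs(np.diff(qs,axis=0)).max(0)*6/.6*1.9).round(2))
dwell(.02)
t=current_clock()
move_l(pos(-.026),R,max_speed=.25); t1=current_clock()
g=gan(current_eef_pos()[None])[0]; print(t,t1,g,current_force().round(2))
T,Y,p,D=track(24,g[1]); np.savez("pics/tr2.npz",T=T,Y=Y)
print(np.round(Y,3).tolist())
b,t0=fit(T,Y,4.19);print(b,t0,np.hypot(*b[2][:2]));print(current_clock(),gan(current_eef_pos()[None]))
```

```text
max joint rate [0.96 0.16 0.1  0.33 0.04 0.16 0.85]
10.5 11.25 [-0.09974892 -0.02474916  0.3130348 ] [ 3.61 -1.47 -1.79]
[0.026, -0.004, -0.031, -0.055, -0.075, -0.091, -0.102, -0.106, -0.104, -0.097, -0.085, -0.066, -0.046, -0.02, 0.007, 0.035, 0.062, 0.089, 0.112, 0.132, 0.148, 0.159, 0.165, 0.164]
(np.float64(0.0007962672198277848), 4.19, array([-0.00541554, -0.13512737,  0.02927066])) 11.25 0.13523585063149188
12.45 [[-0.09978361 -0.02523986  0.31303297]]
```

```bash
cat >> h.py <<'E'
from scipy.integrate import solve_ivp
def prof(kind,s):
    s=np.clip(s,0,1)
    return 6*s-6*s*s if kind=="cubic" else 30*s**2-60*s**3+30*s**4  # velocity shape
def acc(kind,s):
    a=(6-12*s) if kind=="cubic" else 60*s-180*s**2+120*s**3
    return np.where((s>0)&(s<1),a,0)
def sim(th,om,t0,moves,t1,kind="quintic",lag=0.,L=.56,w=4.20):
    """moves: (start,dist(+ = travel),T)"""
    def f(t,y):
        a=sum(d/T**2*acc(kind,(t-s-lag)/T) for s,d,T in moves)
        return [y[1],-w*w*np.sin(y[0])-a*np.cos(y[0])/L]
    r=solve_ivp(f,(t0,t1),[th,om],max_step=.01); return r.y[:,-1]
E
python3 - <<'E'
from h import *
a=np.load("pics/tr1.npz");b=np.load("pics/tr2.npz")
(r,w,c),t0=fit(a["T"],a["Y"]);ph=w*(10.45-t0);th=c[0]*np.cos(ph)+c[1]*np.sin(ph);om=w*(-c[0]*np.sin(ph)+c[1]*np.cos(ph))
(r,w2,c2),t2=fit(b["T"],b["Y"],4.19);print("start",th,om,"target th,om",c2[0],w2*c2[1])
for k in("cubic","quintic"):
  for lag in(0,.03,.06,.1,.15):
    for L in(.52,.56,.60):
      y=sim(th,om,10.45,[(10.5,.15,.6)],t2,k,lag,L); print(k,lag,L,y.round(3),"err",np.hypot(y[0]-c2[0],(y[1]-w2*c2[1])/4.2).round(3))
E
```

```text
start 0.024153740904961973 1.6935791462129677 target th,om -0.005415537409796774 -0.566183697780162
cubic 0 0.52 [-0.029 -0.682] err 0.036
cubic 0 0.56 [-0.034 -0.752] err 0.053
cubic 0 0.6 [-0.039 -0.812] err 0.067
cubic 0.03 0.52 [-0.056 -0.654] err 0.055
cubic 0.03 0.56 [-0.06  -0.725] err 0.066
cubic 0.03 0.6 [-0.063 -0.787] err 0.078
cubic 0.06 0.52 [-0.085 -0.641] err 0.081
cubic 0.06 0.56 [-0.086 -0.713] err 0.088
cubic 0.06 0.6 [-0.087 -0.776] err 0.095
cubic 0.1 0.52 [-0.122 -0.647] err 0.119
cubic 0.1 0.56 [-0.121 -0.719] err 0.121
cubic 0.1 0.6 [-0.119 -0.781] err 0.125
cubic 0.15 0.52 [-0.169 -0.698] err 0.167
cubic 0.15 0.56 [-0.164 -0.765] err 0.166
cubic 0.15 0.6 [-0.16  -0.824] err 0.166
quintic 0 0.52 [-0.025 -0.644] err 0.027
quintic 0 0.56 [-0.03  -0.716] err 0.044
quintic 0 0.6 [-0.035 -0.779] err 0.059
quintic 0.03 0.52 [-0.053 -0.614] err 0.049
quintic 0.03 0.56 [-0.056 -0.689] err 0.059
quintic 0.03 0.6 [-0.059 -0.754] err 0.07
quintic 0.06 0.52 [-0.082 -0.599] err 0.077
quintic 0.06 0.56 [-0.083 -0.675] err 0.082
quintic 0.06 0.6 [-0.084 -0.741] err 0.089
quintic 0.1 0.52 [-0.121 -0.603] err 0.115
quintic 0.1 0.56 [-0.119 -0.678] err 0.117
quintic 0.1 0.6 [-0.118 -0.743] err 0.12
quintic 0.15 0.52 [-0.169 -0.646] err 0.165
quintic 0.15 0.56 [-0.164 -0.717] err 0.163
quintic 0.15 0.6 [-0.16  -0.779] err 0.163
```

```bash
cat >> h.py <<'E'
def plan(c,w,t0,net,ts,T1,T2,L=.515,gap=.22):
    """two moves: m1=net-x at s1, m2=x at s2; zero the residual"""
    tb=ts-.01;ph=w*(tb-t0);th=c[0]*np.cos(ph)+c[1]*np.sin(ph);om=w*(-c[0]*np.sin(ph)+c[1]*np.cos(ph))
    def res(v):
        s1,x,s2=v; y=sim(th,om,tb,[(s1,net-x,T1),(s2,x,T2)],s2+T2+.05,L=L)
        return np.r_[y[0],y[1]/4.2,.02*x]
    best=None
    for x in(-.02,.01,.03):
      for a in(.1,.5,.9,1.3):
        for g in(.3,.6,1.0):
          s1=ts+a
          try:r=least_squares(res,[s1,x,s1+T1+g],bounds=([ts+.01,-.08,ts],[ts+2,.08,ts+4]),diff_step=1e-3,max_nfev=25)
          except Exception as e: continue
          if r.x[2]<r.x[0]+T1+gap: continue
          cost=np.hypot(*r.fun[:2])+.02*abs(net-r.x[1])+.02*abs(r.x[1])
          if best is None or cost<best[0]: best=(cost,r.x,r.fun)
    return best
E
cat > plan1.py <<'E'
from h import *
b=np.load("pics/tr2.npz");(r,w,c),t0=fit(b["T"],b["Y"],4.19)
print(plan(c,4.19,t0,.0252-.0252-.0377,12.45,.5,.4))
E
time python3 plan1.py
```

```text
(np.float64(0.0015019038862112487), array([14.36405211,  0.01864603, 15.15504783]), array([ 1.12585588e-06, -1.72840550e-06,  3.72920568e-04]))
real	2m14.666s
user	2m15.009s
sys	0m0.099s
```

Run:
```python
from h import *
from rig import *
P=2*np.pi/4.19
s1,x,s2=14.364-P,.01865,15.155-P
dwell(s1-current_clock()); ta=current_clock()
move_l(pos(.0125-(-x)*1 if False else .0125+x),R,max_speed=(.0377+x)/.5); tb=current_clock(); ga=gan(current_eef_pos()[None])[0]
dwell(s2-tb); tc=current_clock()
move_l(pos(.0125),R,max_speed=x/.4)
t1=current_clock();g=gan(current_eef_pos()[None])[0]; print(s1,ta,tb,ga,s2,tc,t1,g,current_force().round(2))
T,Y,p,D=track(26,g[1]); np.savez("pics/tr3.npz",T=T,Y=Y,d=D[-1],p=p,D=np.array(D))
cv2.imwrite("pics/s4.png",p[...,::-1])
print(np.round(Y,3).tolist())
b,t0=fit(T,Y,4.2);print(b,t0,np.hypot(*b[2][:2]));print(current_clock(),gan(current_eef_pos()[None]))
```

```text
12.864433100911794 12.8667 13.525 [-0.09985436  0.0322783   0.3130414 ] 13.655433100911793 13.6583 14.2083 [-0.09984869  0.01188421  0.31301205] [ 5.12 -1.69 -1.21]
[0.031, 0.034, 0.037, 0.042, 0.044, 0.047, 0.048, 0.05, 0.051, 0.051, 0.05, 0.048, 0.046, 0.044, 0.041, 0.036, 0.032, 0.029, 0.026, 0.023, 0.02, 0.018, 0.016, 0.015, 0.016, 0.016]
(np.float64(0.0004735110748711898), 4.2, array([-0.00329126,  0.0173933 ,  0.03340402])) 14.2083 0.017701959231466894
15.5083 [[-0.09985056  0.01210604  0.31299702]]
```

View pics/s4.png

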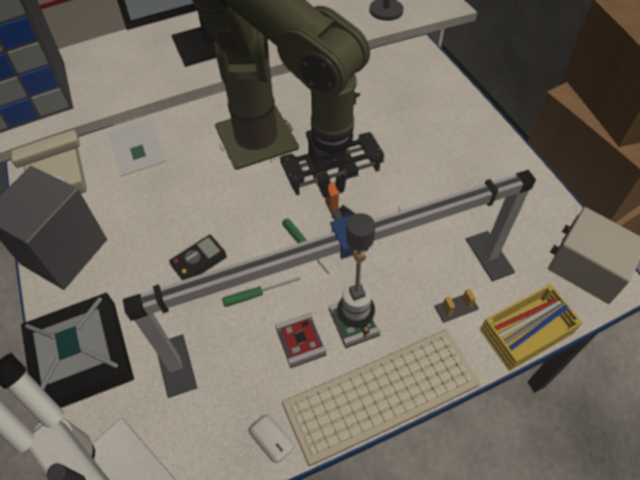

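Run:
```python
from h import *
z=np.load("pics/tr3.npz");(r,w,c),t0=fit(z["T"],z["Y"],4.2)
z0=np.load("pics/scene0.npz")
def ext(d,py):
    G=gan(cloud("scene",d)); o=[]
    for lo,hi in((.062,.09),(.12,.165),(.36,.412)):
        b=G[(G[...,2]>lo)&(G[...,2]<hi)&(G[...,0]>.0)&(G[...,0]<.085)&(abs(G[...,1]-py)<.08)]; y=b[:,1]; o+=[(np.sort(y)[2]+np.sort(y)[-3])/2,np.ptp(y)]
    return o
print(np.round(ext(z0["d"],.264),4))
E=np.array([ext(d,.012) for d in z["D"]]); s=[c[0]*np.cos(4.2*(t-t0))+c[1]*np.sin(4.2*(t-t0)) for t in z["T"]]
A=np.c_[np.ones(26),s];k,*_=np.linalg.lstsq(A,E,rcond=None);print(k.round(4))
tau=np.arctan2(c[1],c[0])/4.2; print("next + peaks",t0+tau+np.arange(4)*2*np.pi/4.2, "pred m each",np.hypot(*c[:2])*.515/2)
```

```text
[0.2624 0.0873 0.2648 0.0649 0.2636 0.0519]
[[ 0.0115  0.0874  0.011   0.0637  0.0104  0.0514]
 [-0.2092  0.0061 -0.1485  0.0136  0.0821  0.0288]]
next + peaks [14.62682641 16.12282291 17.61881941 19.11481591] pred m each 0.004558254502102725
```

Run:
```python
from h import *
from rig import *
dwell(15.973-current_clock()); g0=gan(current_eef_pos()[None])[0,1]
move_l(pos(.0082),R,max_speed=.0043/.3); tb=current_clock(); g1=gan(current_eef_pos()[None])[0,1]
dwell(16.721-tb)
move_l(pos(.0132),R,max_speed=.005/.3)
t1=current_clock();g=gan(current_eef_pos()[None])[0]; print(tb,t1,g0,g1,g)
T,Y,p,D=track(30,g[1]); np.savez("pics/tr4.npz",T=T,Y=Y,D=np.array(D))
b,t0=fit(T,Y,4.2);c=b[2];print(b,t0,np.hypot(*c[:2]));print(current_clock(),gan(current_eef_pos()[None]))
def ext(d,py):
    G=gan(cloud("scene",d)); o=[]
    for lo,hi in((.062,.09),(.12,.165),(.36,.412)):
        b=G[(G[...,2]>lo)&(G[...,2]<hi)&(G[...,0]>.0)&(G[...,0]<.085)&(abs(G[...,1]-py)<.08)]; y=b[:,1]; o+=[(np.sort(y)[2]+np.sort(y)[-3])/2]
    return o
print(np.mean([ext(d,.012) for d in D],0)); print("peak",t0+np.arctan2(c[1],c[0])/4.2+np.arange(1,4)*1.496)
```

```text
16.425 17.175 0.012143955719425843 0.008819708250403095 [-0.09981904  0.01348223  0.31304311]
(np.float64(0.0003374698300062466), 4.2, array([0.00099796, 0.00233609, 0.03489614])) 17.175 0.002540321811532948
18.675 [[-0.099805    0.01348456  0.31302638]]
[0.01291488 0.01252217 0.01176663]
peak [18.94887345 20.44487345 21.94087345]
```

Swing amplitude is now 0.0025 rad, and the ring is at 0.0129 against the chip at 0.0125. I hold for the picture, then let go.

Run:
```python
from h import *
from rig import *
print(current_force().round(2))
dwell(3.3)
T,Y,p,D=track(4,.0135); print(np.round(Y,4)); print(current_clock(),current_force().round(2))
grip(0.06); print(current_clock(),current_finger_gap(),gan(current_eef_pos()[None]),current_force().round(2))
move_l(pos(.0132,.42),R,max_speed=.12)
print(current_clock(),current_force().round(2))
T,Y,p,D=track(30,.0135); np.savez("pics/tr5.npz",T=T,Y=Y,D=np.array(D))
b,t0=fit(T,Y,4.2);c=b[2];print(b,t0,np.hypot(*c[:2]))
def ext(d,py):
    G=gan(cloud("scene",d)); o=[]
    for lo,hi in((.062,.09),(.12,.165),(.36,.412)):
        b=G[(G[...,2]>lo)&(G[...,2]<hi)&(G[...,0]>.0)&(G[...,0]<.085)&(abs(G[...,1]-py)<.08)]; y=b[:,1]; o+=[(np.sort(y)[2]+np.sort(y)[-3])/2]
    return o
print(np.mean([ext(d,.012) for d in D],0),current_clock())
cv2.imwrite("pics/s5.png",p[...,::-1])
p,d=snapshot("top");cv2.imwrite("pics/t5.png",p[...,::-1])
```

```text
[ 4.52  0.53 -1.89]
[0.0367 0.0372 0.0372 0.0371]
22.175 [ 4.54 -0.54 -2.64]
22.9083 0.06017252715243776 [[-0.10006597  0.01317092  0.31298531]] [-0.15 -0.08 -0.28]
23.95 [-1.75  0.15  0.73]
(np.float64(0.0003287093057697589), 4.2, array([-0.00083393, -0.00217414,  0.03511451])) 23.95 0.002328585334605533
[0.01289733 0.01247831 0.01177063] 25.45
```

View pics/s5.png

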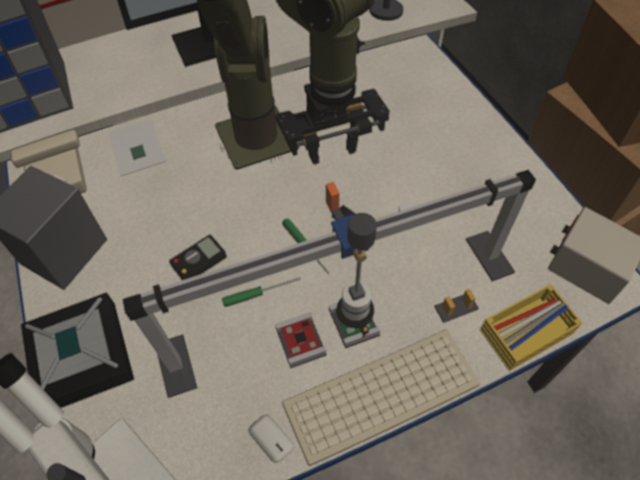

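View pics/t5.png

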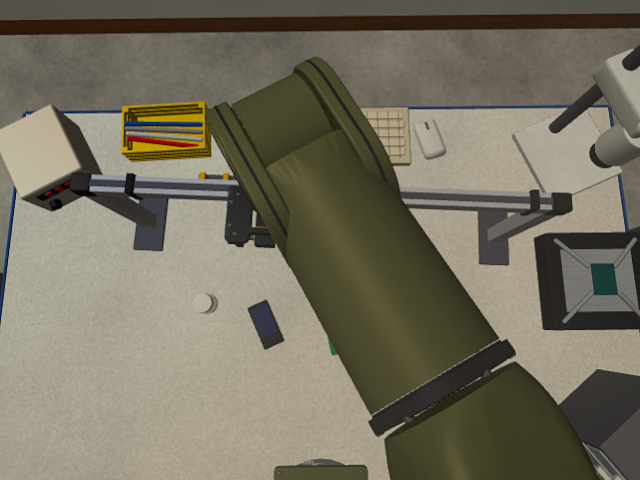

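The gripper is clear of the handle at (332,195). The camera at (357,305) hangs over the green board, and the loose objects are where they were. I'm handing the job in.

```bash
python3 -c "
from rig import *
finish_job(); print(current_clock())"
```

```text
the job is handed in; nothing more can be done
the job is handed in; nothing more can be done
```

The camera now hangs nearly still over the green board, the handle is released, and the job was handed in at about 25.5 s of the 43 s allowed.

- **Drawing out:** I gripped the handle (19.7 mm gap) and drew the trolley slowly out of the cradle. When the pin slipped over the lip, the camera swung about ±0.41 rad, more than the 0.3 rad lean in the brief. That was the largest swing I measured.
- **Damping:** Trolley moves timed to the swing brought it down to 0.135, then 0.018, then 0.0025 rad.
- **Holding and letting go:** It hung still over the chip for about 5 s before I opened the gripper. I then lifted the gripper straight up.

**Last checks, after letting go:**
- **Swing:** it was 0.0023 rad, about 0.6 mm at the lens.
- **Centring:** the ring's middle was at gantry y = 0.0129 m against the chip at 0.0123–0.0127 m from the two cameras. That is within about 1 mm, with calibration good to 2 mm.
- **Loose objects:** what the pictures show on the bench looks unmoved. The arm hid part of the final top view, so the multimeter and screwdrivers were confirmed only from the scene camera. The jar and phone were confirmed from the top camera.

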